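# Set out a stripped microphone on the ribbed mat

### The job

Set out the stripped microphone on the ribbed mat, working from the gunmetal sleeve that already lies there and stays where it is: behind it (away from you) lay the brass tube and behind that the bare core, parallel, ends level, 6 cm from axis to axis, the core's yellow cap to your left. In line with the core, stand the black capsule about 2 cm beyond the yellow cap, its axis along the core's, and the nickel ring mount about 2 cm beyond the core's other end, with the black end cap centred on top of the ring. Do not disturb the black bell housing or the gold microphone, and leave everything at rest.

Things in the scene. Friction and masses are not known exactly. Their poses are not given: they have to be found in the camera images.
- mat: Blue-grey ribbed rubber mat, fixed, flat, 210 (its x) x 290 mm (its y). Origin: centre of underside; +x away from the robot, +y left, turned up to 0.2 rad. Middle 156 mm: 13 half-round ribs along y, 14 mm apart, one on the centre line, crests at z = 5.5 mm; both ends plain, top at z = 3 mm. A 20 mm round part settles between two ribs, its axis at z = 13.5 mm.
- sleeve: Gunmetal microphone sleeve, dark grey cylinder 23 mm dia. x 115 mm, lying along the ribs on the near side of the mat. Origin: middle of its length, on its underside (11.5 mm below its axis); y along its axis, +x away from the robot, z up. It is loose: do not move it.
- core: Bare microphone core: brass-coloured rod 140 mm long, lying, yellow dust cap on its +y end. Origin on its axis (10 mm above the bench); y along it. Yellow end 70 mm from the origin (19.6 mm dia. from y = +49), other end 64 mm (18.8 mm dia., with short contact pins to 70 mm); from y = -54 to +49 mm it is 17 mm dia.: grip it there. 0.10 kg. Can roll.
- tube: Plain brass tube 20 mm dia. x 123 mm, lying. Origin on its axis at mid-length (10 mm above the bench as it lies); y along its axis. 0.10 kg. It can roll.
- capsule: Black capsule carrier with a copper band and a silvery dome, lying on its side, 39 mm (x) by 44 mm (y, its axis) by 39 mm high. Origin: centre of its underside; grip across x (40 mm wide) at y from -22 to +9 mm. 0.06 kg.
- ring: Nickel ring mount, turned in two steps, upright, 32 mm dia. at the foot, narrower at the top, 28 mm high. Origin: centre of its underside; z up. Grip the wide foot. 0.06 kg.
- endcap: Black round end cap, 34 mm dia. x 12 mm, lying flat with white marks up. Origin: centre of its underside; z up. 0.03 kg.
- bell: Bystander: black turned bell housing, bottle-shaped, 55 mm dia. x 91 mm, standing. Origin: centre of its underside.
- gold: Bystander: large gold microphone with dark grille, 60 mm dia. x 160 mm, standing behind the mat. Origin: centre of its underside.

How it is judged:
By the outcome, as a careful person would: the job done as asked, in the order asked, and still so for the second after the job is handed in, with the robot touching nothing.
It also fails if it takes over 120 s, if anything falls off the work surface, if the arm or the gripper's body presses on something with over 40 N, if the wrist force passes 120 N, or if a joint passes its speed limit or range.

### The arm

A 6-joint arm with a two-finger parallel gripper is mounted at the origin on a cart in front of the work surface, level with it; the furniture and walls round the work are solid. World frame = base frame: x ahead of the robot, y to its left, z up, the work surface at z = 0. Lengths are in m, angles in rad, forces in N, time in s.
With the tool pointing down it reaches from about 0.35 to 0.775 m from the base axis. Payload 7.3 kg.
Tool frame: the origin (TCP) lies at the very end of the fingers, on their centre line; the grasp point (between the pads) lies robot.pinch_z behind it (robot.pinch_z is the distance from the TCP to the grasp point, in m); y points along the fingers, z is the direction in which the jaws open and shut, and the axes are right-handed (so a half turn about y gives the same grasp; the last joint's range is limited). The gripper opens to 92 mm and grips with 3 to 60 N. Pads are 19 mm wide; open, the fingers measure 130 mm over their backs; the gripper's body (75 mm by 190 mm) begins 47 mm behind the grasp point.
Start: joints at [-1.435, 0.342, 1.524, -0, 1.275, -0.146], TCP at [0.146, -0.504, 0.227] pointing down, gripper open.
Joint ranges: [-2.53, 2.53], [-0.77, 2.02], [0.04, 2.7], [-1, 4.14], [0.28, 2.66], [-3.11, 3.11]. Speed limits (rad/s): [2.57, 2.57, 3.14, 3.14, 3.14, 3.14].

### API

Orientations are given as [roll, pitch, yaw] about the fixed x, y, z axes, in that order (R = Rz(yaw) Ry(pitch) Rx(roll)).
In Python, from cell import status, viewer, robot gives the robot as it stands. The module is installed in compiled form; this text tells all that it offers.
- The arm moves only by the shell command python3 -m pendant 'ROWS' [FORCE]. ROWS is JSON, a list that holds one entry, the list of rows, each a list of 7 numbers: the shift along the tool's x, y, z in cm, then the turn, a rotation vector about the tool's x, y, z in rad, then the finger opening in cm, from 0 to 9.18. A call has 1 to 20 rows; each row is the pose to reach, as a shift and turn from the pose commanded when the call began, along the tool's axes at that moment; what a row does not reach only later rows make up. A row lasts 1/10 s, in which the tool goes at most 50 mm and 8.59 degrees, less where a joint would pass 70% of its speed; a pose out of reach is approached as far as the arm can. A call with a gripper value outside its range is refused whole. The fingers move at their own pace and stop on an object; FORCE is the grip in N (left out, the last holds). Time passes only in rows, so rows that repeat a pose let the fingers close. It gives the time, the measured TCP pose, the force and the opening at its end, in the units of the state.
- status.observe(): the state, without advancing time (a new reading comes with each control period).
- viewer.read_camera(name): name is "scene" or "top" or "wrist"; returns a dict with "image" (400x640x3 uint8, red, green, blue), "range_z" (400x640 float32, m along the optical axis (not along the pixel's ray), 0 where there is no reading), "fx", "fy", "cx", "cy" (pixels), "camera_from_world" (4x4, takes a point from world to camera coordinates). Camera axes: x right, y up, looking along -z (the intrinsics and any distortion apply to the point x, -y, -z); pixel columns grow to the right and rows downward; lengths in m; the calibration is good to about 2 mm. A picture is of the moment at which its call begins.
- robot.hand_in(): hands the job in, once; it reports no verdict.
The state is a dict: "time": time; "qpos": joint angles; "qvel": joint speeds; "joint_efforts": joint torques, N m; "tool_pos": TCP position; "tool_rot": TCP orientation; "contact_force": force on the tool from outside, world axes, zero at the start; "torque": the same for the moment, N m; "opening": finger opening in m.
Only numpy, scipy, OpenCV 4.12 (cv2) and the standard library are available. Lean on these libraries where they do the work, as an engineer would, in place of code of your own. Each camera call takes 0.05 s, during which the arm holds its last target. There are 200 camera calls.

## Working session

There is one attempt and no reset: what is moved stays moved. The work goes in short steps, Python scripts to look and compute and a shell command to move; the robot and the scene stay as the last step left them, time stands still between calls to the robot, and variables do not carry over. Pictures are saved under pics/ and viewed, about 12 in all and at most 16, crops included, and the job is handed in when it is done.

```bash
mkdir -p pics; ls
python3 - <<'E'
from cell import status, viewer, robot
import cv2,numpy as np
print(status.observe(), robot.pinch_z)
for n in ("scene","top"):
    c=viewer.read_camera(n); cv2.imwrite(f"pics/{n}0.png",c["image"][:,:,::-1]); np.savez(f"{n}0.npz",**c)
    print(n,c["fx"],c["fy"],c["cx"],c["cy"],c["camera_from_world"].round(3).tolist(), list(c.keys()))
E
```

```text
pics
{'time': 0.0, 'qpos': array([-1.43501460e+00,  3.42747485e-01,  1.52499070e+00, -9.30719079e-06,
        1.27541994e+00, -1.46026280e-01]), 'qvel': array([-0.0010409 ,  0.00161559, -0.00155387,  0.0001539 ,  0.00073719,
        0.0002479 ]), 'joint_efforts': array([ 2.15792687e-03, -4.31243241e+01, -2.44216830e+01,  7.19082006e-02,
        5.59119531e-02, -1.11257125e-04]), 'tool_pos': array([ 0.14594906, -0.50388656,  0.22604131]), 'tool_rot': array([-1.57234642e+00,  2.18982069e-04, -2.85978210e+00]), 'contact_force': array([-0.31988119, -0.00759572, -0.1125466 ]), 'torque': array([-0.00019361, -0.01484017,  0.03186579]), 'opening': 0.09145144175982675} 0.0188
scene 456.141048874774 456.141048874774 318.2973703238678 197.69935396125487 [[-0.873, -0.488, -0.007, 0.473], [0.348, -0.632, 0.693, -0.259], [-0.343, 0.602, 0.721, -1.126], [0.0, 0.0, 0.0, 1.0]] ['image', 'range_z', 'fx', 'fy', 'cx', 'cy', 'camera_from_world']
top 370.1042881450423 370.1042881450423 321.93512743156714 196.9269186257693 [[-0.006, -1.0, -0.009, -0.04], [0.994, -0.007, 0.109, -0.583], [-0.109, -0.008, 0.994, -0.921], [0.0, 0.0, 0.0, 1.0]] ['image', 'range_z', 'fx', 'fy', 'cx', 'cy', 'camera_from_world']
```

View pics/top0.png

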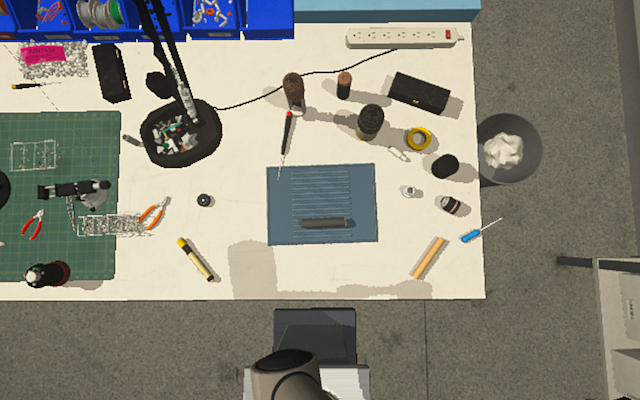

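View pics/scene0.png

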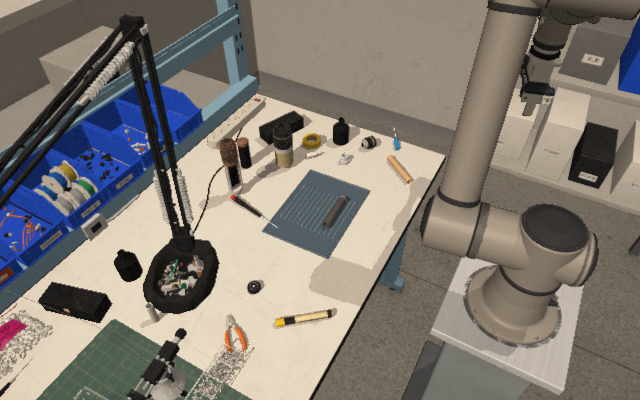

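The top view shows the end cap at about (204,200), the core at (195,258) with its yellow end up-left, and the mat at (322,204) with the sleeve at (325,223). The ring is at (409,191), the capsule at (449,204), the tube at (430,257), the bell at (445,166) and the gold mic at (369,122).

```bash
cat > h.py <<'E'
import numpy as np,cv2
from scipy.spatial.transform import Rotation as R
def world(c):
    d=c["range_z"];v,u=np.mgrid[:400,:640]
    p=np.stack([(u-c["cx"])/c["fx"]*d,-(v-c["cy"])/c["fy"]*d,-d,np.ones_like(d)],-1)
    return (p@np.linalg.inv(c["camera_from_world"]).T)[...,:3]
def ray(c,u,v,z):
    M=np.linalg.inv(c["camera_from_world"]);o=M[:3,3]
    d=M[:3,:3]@np.array([(u-c["cx"])/c["fx"],-(v-c["cy"])/c["fy"],-1]);return o+d*(z-o[2])/d[2]
def proj(c,p):
    q=c["camera_from_world"]@np.append(p,1);return c["cx"]-c["fx"]*q[0]/q[2],c["cy"]+c["fy"]*q[1]/q[2]
E
python3 - <<'E'
from h import *
c=dict(np.load("top0.npz"));W=world(c)
cv2.imwrite("pics/topc.png",cv2.resize(c["image"][150:295,165:480,::-1],None,fx=2.5,fy=2.5,interpolation=cv2.INTER_CUBIC))
print("bench z",[W[v,u].round(4).tolist() for u,v in((250,200),(400,230),(220,230))],"mat",[W[v,u].round(4).tolist() for u,v in((275,200),(370,200))])
roi={"core":(170,230,220,290),"tube":(405,230,455,285),"capsule":(430,188,468,220),"ring":(397,180,422,202),"endcap":(192,188,218,212),"sleeve":(295,215,360,233),"bell":(428,148,465,184),"gold":(352,98,390,145)}
for n,(a,b,e,f) in roi.items():
    w=W[b:f,a:e];zt=.012 if n=="sleeve" else .005
    m=(w[...,2]>zt)&(w[...,2]<.2)
    m=(cv2.connectedComponentsWithStats(m.astype(np.uint8)))
    k=1+np.argmax(m[2][1:,4]);p=w[m[1]==k]
    (cx,cy),sz,an=cv2.minAreaRect((p[:,:2]*1000).astype(np.float32))
    pc=p[:,:2]-p[:,:2].mean(0);ev=np.linalg.svd(pc,full_matrices=False)[2][0]
    print(n,len(p),"c",(cx,cy),"size",sz,"pca deg from +y",np.degrees(np.arctan2(-ev[0],ev[1])),"zmax",np.percentile(p[:,2],97).round(4))
hsv=cv2.cvtColor(c["image"],cv2.COLOR_RGB2HSV);print(hsv[200,275],hsv[204,372])
g=hsv[...,0];m=cv2.inRange(hsv,(95,50,40),(115,255,255));m[:,:255]=0;m[:,390:]=0;m[:155]=0;m[255:]=0
m=cv2.morphologyEx(m,cv2.MORPH_CLOSE,np.ones((15,15)))
r=cv2.minAreaRect(cv2.findNonZero(m));print(r);print([ray(c,*q,.003).round(4).tolist() for q in cv2.boxPoints(r)])
E
```

```text
bench z [[0.579, 0.1482, 0.0004], [0.4968, -0.2476, 0.0027], [0.4999, 0.2265, -0.0002]] mat [[0.578, 0.0809, 0.0048], [0.5765, -0.1708, 0.0014]]
core 388 c (423.69091796875, 286.95123291015625) size (137.9636993408203, 22.59674072265625) pca deg from +y 129.78210032912784 zmax 0.0215
tube 388 c (426.94842529296875, -313.4937744140625) size (21.889259338378906, 125.69588470458984) pca deg from +y 53.200885006850775 zmax 0.0236
capsule 254 c (561.5919799804688, -372.9951171875) size (49.621944427490234, 36.90843963623047) pca deg from +y -39.41048384324356 zmax 0.0416
ring 100 c (599.7257690429688, -269.5173034667969) size (31.891145706176758, 29.54197120666504) pca deg from +y -1.9072533710114095 zmax 0.0311
endcap 136 c (581.4727172851562, 270.3938293457031) size (31.09504508972168, 32.73665237426758) pca deg from +y 136.36614205270564 zmax 0.0149
sleeve 395 c (518.3634643554688, -45.6257438659668) size (22.893329620361328, 113.64226531982422) pca deg from +y 2.6173288371864505 zmax 0.0319
bell 512 c (659.5612182617188, -359.36260986328125) size (55.040706634521484, 52.55805969238281) pca deg from +y -33.657456427826155 zmax 0.0911
gold 817 c (759.3609008789062, -160.06985473632812) size (58.08870315551758, 57.167110443115234) pca deg from +y -25.304067051693686 zmax 0.1609
[ 98  54 114] [ 98  56 118]
((321.1961975097656, 203.9929962158203), (77.66476440429688, 109.18038940429688), 87.95458984375)
[[0.6669, 0.108, 0.003], [0.6752, -0.1843, 0.003], [0.4689, -0.187, 0.003], [0.4606, 0.0986, 0.003]]
```

View pics/topc.png

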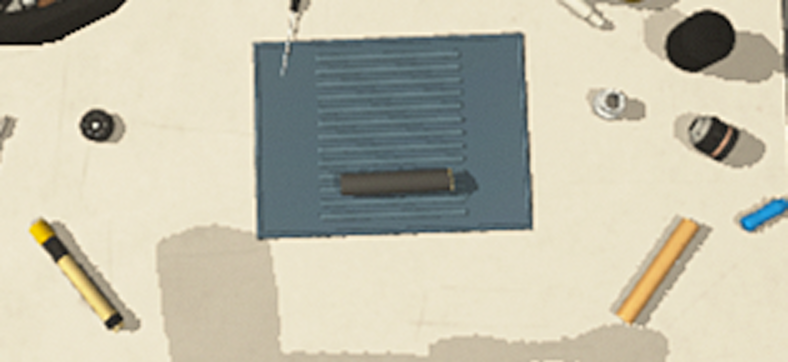

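Next I add a helper that converts a world target into tool-frame shifts, then plan the approach above the tube.

```bash
cat >> h.py <<'E'
def plan(*ts):
    """each t=(x,y,z,psi_deg): TCP target with tool down, jaw direction (-sin psi,cos psi)"""
    from cell import status
    s=status.observe();p=s["tool_pos"];r=R.from_euler("xyz",s["tool_rot"])
    print("t",round(s["time"],2),"tcp",p.round(4),"psi",np.degrees(s["tool_rot"][2]).round(2),"q6",s["qpos"][5].round(2),"open",round(s["opening"],4),"F",s["contact_force"].round(1))
    for x,y,z,psi in ts:
        T=R.from_euler("xyz",[-np.pi/2,0,np.radians(psi)])
        print((x,y,z,psi),"->",(r.inv().apply(np.array([x,y,z])-p)*100).round(2),(r.inv()*T).as_rotvec().round(4),"q6~",round(np.arctan2(y,x)-np.radians(psi)-np.pi/2,2))
E
python3 - <<'E'
from h import *
plan((.427,-.3135,.15,-37),(.427,-.3135,.003,-37))
c=dict(np.load("top0.npz"))
i=cv2.cvtColor(c["image"],cv2.COLOR_RGB2HSV)
for u,v in((278,179),(283,155),(288,118)):print(ray(c,u,v,.005).round(3),world(c)[v-1:v+2,u-1:u+2,2].max())
E
```

```text
t 0.1 tcp [ 0.146  -0.5039  0.2261] psi -163.85 q6 -0.15 open 0.0914 F [-0.4 -0.2  0.3]
(0.427, -0.3135, 0.15, -37) -> [-32.29   7.63 -10.47] [ 5.000e-04 -2.214e+00 -1.600e-03] q6~ -1.56
(0.427, -0.3135, 0.003, -37) -> [-32.29  22.33 -10.45] [ 5.000e-04 -2.214e+00 -1.600e-03] q6~ -1.56
[0.634 0.073 0.005] 0.007057148455125173
[0.699 0.06  0.005] 0.006160659122305789
[0.801 0.047 0.005] 0.019464568995540943
```

```bash
python3 -m pendant '[[[-32.3,6.6,-10.5,0,-2.214,0,6],[-32.3,6.6,-10.5,0,-2.214,0,6],[-32.3,6.6,-10.5,0,-2.214,0,6],[-32.3,6.6,-10.5,0,-2.214,0,6],[-32.3,6.6,-10.5,0,-2.214,0,6],[-32.3,6.6,-10.5,0,-2.214,0,6],[-32.3,6.6,-10.5,0,-2.214,0,6],[-32.3,6.6,-10.5,0,-2.214,0,6],[-32.3,6.6,-10.5,0,-2.214,0,6],[-32.3,6.6,-10.5,0,-2.214,0,6],[-32.3,6.6,-10.5,0,-2.214,0,6],[-32.3,6.6,-10.5,0,-2.214,0,6],[-32.3,6.6,-10.5,0,-2.214,0,6],[-32.3,6.6,-10.5,0,-2.214,0,6],[-32.3,6.6,-10.5,0,-2.214,0,6],[-32.3,6.6,-10.5,0,-2.214,0,6]]]' 20
python3 - <<'E'
from h import *
from cell import viewer
c=viewer.read_camera("wrist");cv2.imwrite("pics/w1.png",c["image"][:,:,::-1]);np.savez("w1.npz",**c)
c2=c;W=world(c);m=(W[...,2]>.008)&(W[...,2]<.03)&(np.hypot(W[...,0]-.427,W[...,1]+.3135)<.09)
k,l,s,_=cv2.connectedComponentsWithStats(m.astype(np.uint8));j=1+np.argmax(s[1:,4]);p=W[l==j]
print(cv2.minAreaRect((p[:,:2]*1000).astype(np.float32)),len(p),np.percentile(p[:,2],98))
plan((.427,-.3135,.003,-37))
E
```

```text
time: 1.7
tool_pos: [0.4269, -0.3134, 0.1604]
tool_rot: [-1.571, 0.001, -0.645]
contact_force: [0.1, 0.4, 0.6]
opening: 0.0601
((424.9146728515625, -313.05615234375), (19.66705894470215, 123.26898193359375), 53.452857971191406) 2682 0.019862262031591738
t 1.75 tcp [ 0.4269 -0.3135  0.1604] psi -37.15 q6 -1.7 open 0.0601 F [-0.7  0.3  0.3]
(0.427, -0.3135, 0.003, -37) -> [ 0.02 15.74  0.  ] [-0.     -0.0026 -0.0007] q6~ -1.56
```

View pics/w1.png

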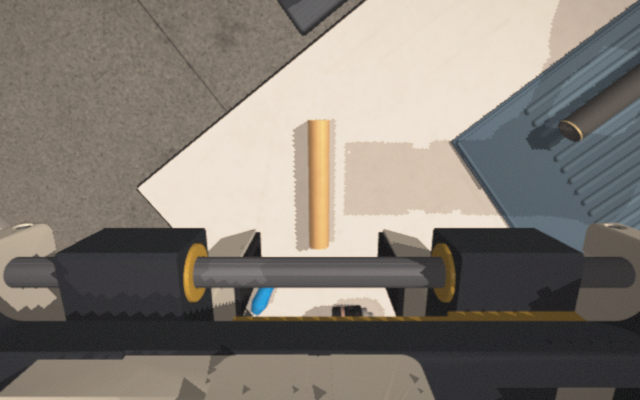

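The wrist view shows the tube clearly, around (318,185). I measure its centre as (0.4249, -0.3131) with a yaw of 53.4°.

Run:
```python
from h import *
plan((.4249,-.3131,.003,-36.55))
```

```text
t 1.75 tcp [ 0.4269 -0.3135  0.1604] psi -37.15 q6 -1.7 open 0.0601 F [-0.7  0.3  0.3]
(0.4249, -0.3131, 0.003, -36.55) -> [-0.17 15.74 -0.09] [-0.     -0.0104 -0.0007] q6~ -1.57
```

```bash
python3 -m pendant '[[[-0.17,5,-0.09,0,-0.01,0,6],[-0.17,9,-0.09,0,-0.01,0,4.5],[-0.17,12.5,-0.09,0,-0.01,0,4.5],[-0.17,14.5,-0.09,0,-0.01,0,4.5],[-0.17,15.5,-0.09,0,-0.01,0,4],[-0.17,15.7,-0.09,0,-0.01,0,4],[-0.17,15.7,-0.09,0,-0.01,0,1],[-0.17,15.7,-0.09,0,-0.01,0,1],[-0.17,15.7,-0.09,0,-0.01,0,1],[-0.17,15.7,-0.09,0,-0.01,0,1],[-0.17,15.7,-0.09,0,-0.01,0,1],[-0.17,15.7,-0.09,0,-0.01,0,1],[-0.17,15.7,-0.09,0,-0.01,0,1],[-0.17,14.7,-0.09,0,-0.01,0,1],[-0.17,12,-0.09,0,-0.01,0,1],[-0.17,8,-0.09,0,-0.01,0,1],[-0.17,4,-0.09,0,-0.01,0,1],[-0.17,3,-0.09,0,-0.01,0,1]]]' 20
python3 - <<'E'
from h import *
from cell import viewer
plan()
c=viewer.read_camera("wrist");cv2.imwrite("pics/w2.png",c["image"][:,:,::-1]);W=world(c)
# mat edge / sleeve if seen
E
```

```text
time: 3.55
tool_pos: [0.4267, -0.3147, 0.1355]
tool_rot: [-1.572, -0.008, -0.636]
contact_force: [-0.0, 0.2, -1.2]
opening: 0.019
t 3.55 tcp [ 0.4267 -0.3147  0.1355] psi -36.42 q6 -1.72 open 0.019 F [-0.   0.2 -1.2]
```

Run:
```python
from h import *
plan((.574,-.043,.15,-87.7))
```

```text
t 3.6 tcp [ 0.4266 -0.3146  0.135 ] psi -36.42 q6 -1.72 open 0.0189 F [ 0.6 -0.8  0.1]
(0.574, -0.043, 0.15, -87.7) -> [-4.25 -1.56 30.61] [-0.0022  0.8949  0.007 ] q6~ -0.11
```

```bash
python3 -m pendant '[[[-0.4,-1.56,3,0,0.1,0,1],[-1,-1.56,7,0,0.2,0,1],[-1.5,-1.56,11,0,0.35,0,1],[-2.1,-1.56,15,0,0.5,0,1],[-2.6,-1.56,19,0,0.6,0,1],[-3.2,-1.56,23,0,0.7,0,1],[-3.7,-1.56,27,0,0.8,0,1],[-4,-1.56,29.5,0,0.87,0,1],[-4.25,-1.56,30.6,0,0.895,0.007,1],[-4.25,-1.56,30.6,0,0.895,0.007,1],[-4.25,-1.56,30.6,0,0.895,0.007,1],[-4.25,-1.56,30.6,0,0.895,0.007,1]]]'
python3 - <<'E'
from h import *
from cell import viewer
plan()
c=viewer.read_camera("wrist");cv2.imwrite("pics/w3.png",c["image"][:,:,::-1]);np.savez("w3.npz",**c);W=world(c)
E
```

```text
time: 4.8
tool_pos: [0.572, -0.0427, 0.1457]
tool_rot: [-1.575, 0.006, -1.531]
contact_force: [0.7, -1.2, -1.4]
opening: 0.0189
t 4.8 tcp [ 0.572  -0.0427  0.1457] psi -87.73 q6 -0.25 open 0.0189 F [ 0.7 -1.2 -1.4]
```

View pics/w3.png

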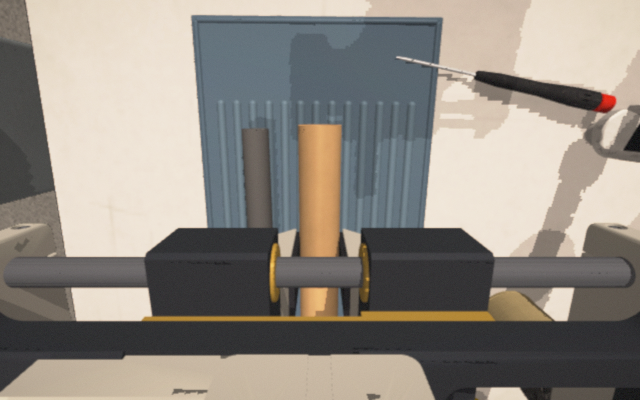

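The tube is held over the mat at (318,200), the sleeve's left end is at (256,130), and the screwdriver tip lies on the mat at (397,57).

Run:
```python
from h import *
c=dict(np.load("w3.npz"));W=world(c);g=cv2.cvtColor(c["image"],cv2.COLOR_RGB2GRAY).astype(float)
w=W[100:225,225:290];m=(w[...,2]>.014)&(w[...,2]<.035)&(w[...,0]<.56);p=w[m]
print("sleeve zmax",np.percentile(p[:,2],98),"yend",p[:,1].max())
for lo in np.arange(-.05,.012,.012):
    q=p[(p[:,1]>lo)&(p[:,1]<lo+.012)]
    if len(q)>20:
        t=q[q[:,2]>np.percentile(q[:,2],75)];print("y",lo+.006,"xmin",q[:,0].min().round(4),"xmax",q[:,0].max().round(4),"top x",np.median(t[:,0]).round(4))
# ribs
for v0 in(106,112,116):
    pr=g[v0-2:v0+3,:].mean(0)
    from scipy.signal import find_peaks
    k=find_peaks(pr[205:430],prominence=6)[0]+205
    print("ribs y",ray(c,300,v0,.0055)[1].round(4),[ray(c,u,v0,.0055)[0].round(4) for u in k])
print("mat z",np.median(W[40:90,220:380,2]),"bench",np.median(W[40:90,100:180,2]))
hs=[(197,22),(437,25),(430,120),(202,120)]
print("mat pts",[ray(c,u,v,.003).round(4).tolist() for u,v in((194,17),(441,18))])
print("tip",[ (u,v,W[v,u].round(4).tolist()) for u,v in((398,57),(405,59),(420,63),(440,67))])
# held tube end
q=W[118:225,295:345];mm=(q[...,2]>.1);P=q[mm];print("tube end y",P[:,1].max(),"x",P[:,0].min(),P[:,0].max(),"z",np.percentile(P[:,2],98), np.polyfit(P[P[:,2]>np.percentile(P[:,2],80)][:,1],P[P[:,2]>np.percentile(P[:,2],80)][:,0],1),np.polyfit(P[P[:,2]>np.percentile(P[:,2],80)][:,1],P[P[:,2]>np.percentile(P[:,2],80)][:,2],1))
```

```text
sleeve zmax 0.028520049836843572 yend 0.012615688973116927
y -0.044000000000000004 xmin 0.505 xmax 0.5279 top x 0.5163
y -0.03200000000000001 xmin 0.5052 xmax 0.5276 top x 0.5163
y -0.02000000000000001 xmin 0.5043 xmax 0.5269 top x 0.5153
y -0.008000000000000012 xmin 0.5038 xmax 0.5266 top x 0.5149
y 0.0039999999999999845 xmin 0.5029 xmax 0.526 top x 0.5142
y 0.01599999999999998 xmin 0.5035 xmax 0.5252 top x 0.5146
ribs y 0.0328 [np.float64(0.4821), np.float64(0.4882), np.float64(0.496), np.float64(0.503), np.float64(0.51), np.float64(0.5161), np.float64(0.524), np.float64(0.5301), np.float64(0.5379), np.float64(0.5519), np.float64(0.5658), np.float64(0.5797), np.float64(0.5937), np.float64(0.6076), np.float64(0.6215), np.float64(0.6355), np.float64(0.6494)]
ribs y 0.0277 [np.float64(0.4705), np.float64(0.4828), np.float64(0.4898), np.float64(0.4968), np.float64(0.5029), np.float64(0.5099), np.float64(0.5187), np.float64(0.524), np.float64(0.531), np.float64(0.538), np.float64(0.552), np.float64(0.566), np.float64(0.58), np.float64(0.594), np.float64(0.608), np.float64(0.6211), np.float64(0.636), np.float64(0.6491)]
ribs y 0.0244 [np.float64(0.4827), np.float64(0.4897), np.float64(0.4967), np.float64(0.5046), np.float64(0.5108), np.float64(0.5196), np.float64(0.524), np.float64(0.5301), np.float64(0.538), np.float64(0.5521), np.float64(0.5661), np.float64(0.5802), np.float64(0.5942), np.float64(0.6074), np.float64(0.6214), np.float64(0.6354), np.float64(0.6494)]
mat z 0.002048769346436302 bench -0.0011224304200390667
mat pts [[0.4622, 0.1003, 0.003], [0.6664, 0.1074, 0.003]]
tip [(398, 57, [0.6337, 0.076, 0.0038]), (405, 59, [0.64, 0.0748, 0.0029]), (420, 63, [0.6526, 0.0719, 0.0046]), (440, 67, [0.6699, 0.0694, 0.0046])]
tube end y 0.023482178864809192 x 0.5594041248287229 0.5805969828095922 z 0.16085408361448283 [-0.03147039  0.57003791] [0.53845586 0.16370339]
```

Run:
```python
from h import *
c=dict(np.load("w3.npz"));g=cv2.cvtColor(c["image"],cv2.COLOR_RGB2HSV);W=world(c)
print([ (v,c["image"][v,319].tolist(),W[v,319].round(4).tolist()) for v in range(121,130)])
for v in(135,170,210):
    k=[u for u in range(290,350) if W[v,u,2]>.13];print(v,k[0],k[-1],W[v,k[0]:k[-1],2].max().round(4),W[v,(k[0]+k[-1])//2].round(4))
plan((.5757,-.0427,.05,-87.8),(.5757,-.0427,.0072,-87.8))
```

```text
[(121, [91, 103, 110], [0.5689, 0.0207, 0.0017]), (122, [92, 102, 110], [0.5689, 0.0198, 0.002]), (123, [109, 110, 108], [0.569, 0.019, 0.002]), (124, [169, 137, 109], [0.569, 0.0181, 0.0022]), (125, [221, 171, 112], [0.5694, 0.0201, 0.1419]), (126, [227, 176, 116], [0.5694, 0.0201, 0.1603]), (127, [225, 174, 113], [0.5694, 0.0197, 0.1597]), (128, [227, 176, 116], [0.5694, 0.0193, 0.1609]), (129, [226, 174, 113], [0.5695, 0.0188, 0.1586])]
135 298 340 0.1612 [0.5696 0.0163 0.1597]
170 298 339 0.1612 [0.5697 0.001  0.1586]
210 299 338 0.1609 [ 0.5704 -0.0173  0.1591]
t 4.85 tcp [ 0.5721 -0.0428  0.146 ] psi -87.75 q6 -0.25 open 0.0188 F [ 0.8  0.1 -0.6]
(0.5757, -0.0427, 0.05, -87.8) -> [0.06 9.59 0.39] [ 0.0038  0.0008 -0.006 ] q6~ -0.11
(0.5757, -0.0427, 0.0072, -87.8) -> [ 0.09 13.87  0.41] [ 0.0038  0.0008 -0.006 ] q6~ -0.11
```

```bash
python3 -m pendant '[[[0.1,2,0.42,0,0,-0.003,1],[0.2,5,0.42,0.003,0,-0.006,1],[0.2,8,0.42,0.003,0,-0.006,1],[0.2,11,0.42,0.003,0,-0.006,1],[0.2,12.8,0.42,0.003,0,-0.006,1],[0.2,13.4,0.42,0.003,0,-0.006,1],[0.2,13.7,0.42,0.003,0,-0.006,1],[0.2,13.85,0.42,0.003,0,-0.006,1],[0.2,13.85,0.42,0.003,0,-0.006,1],[0.2,13.85,0.42,0.003,0,-0.006,1],[0.2,13.85,0.42,0.003,0,-0.006,1],[0.2,13.85,0.42,0.003,0,-0.006,2.1],[0.2,13.85,0.42,0.003,0,-0.006,2.4],[0.2,13.85,0.42,0.003,0,-0.006,2.8],[0.2,13.85,0.42,0.003,0,-0.006,3],[0.2,13.85,0.42,0.003,0,-0.006,3],[0.2,13.85,0.42,0.003,0,-0.006,3]]]'
python3 - <<'E'
from h import *
plan()
E
```

```text
time: 6.55
tool_pos: [0.5766, -0.0429, 0.0077]
tool_rot: [-1.571, 0.0, -1.531]
contact_force: [-0.7, -0.4, 0.6]
opening: 0.0296
t 6.55 tcp [ 0.5766 -0.0429  0.0077] psi -87.71 q6 -0.25 open 0.0296 F [-0.7 -0.4  0.6]
```

```bash
python3 -m pendant '[[[0,-2,0,0,0,0,3],[0,-6,0,0,0,0,3],[0,-11,0,0,0,0,3],[-4,-15,-1.5,0,0.13,0,4],[-8.5,-16,-3.5,0,0.26,0,5],[-13,-16,-5.4,0,0.4,0,5],[-17.5,-16,-7.2,0,0.53,0,5],[-22,-16,-9,0,0.65,0,5],[-26,-16,-11,0,0.78,0,5],[-30,-16,-12.5,0,0.88,0,5],[-33,-16,-13.7,0,0.913,0,5],[-33.6,-16,-13.9,0,0.913,0,5],[-33.6,-16,-13.9,0,0.913,0,5],[-33.6,-16,-13.9,0,0.913,0,5],[-33.6,-16,-13.9,0,0.913,0,5]]]'
python3 - <<'E'
from h import *
from cell import viewer
c=viewer.read_camera("wrist");cv2.imwrite("pics/w4.png",c["image"][:,:,::-1]);np.savez("w4.npz",**c)
W=world(c);m=(W[...,2]>.006)&(W[...,2]<.03)&(np.hypot(W[...,0]-.424,W[...,1]-.287)<.09)
k,l,s,_=cv2.connectedComponentsWithStats(m.astype(np.uint8));j=1+np.argmax(s[1:,4]);p=W[l==j]
print(cv2.minAreaRect((p[:,:2]*1000).astype(np.float32)),len(p),np.percentile(p[:,2],98))
c=viewer.read_camera("top");np.savez("top1.npz",**c);W=world(c)
cv2.imwrite("pics/top1.png",cv2.resize(c["image"][155:255,250:400,::-1],None,fx=4,fy=4,interpolation=cv2.INTER_CUBIC))
plan()
E
```

```text
time: 8.05
tool_pos: [0.4249, 0.2861, 0.1677]
tool_rot: [-1.571, -0.0, -2.445]
contact_force: [-0.5, -0.2, 0.2]
opening: 0.0501
((420.5620422363281, 286.26275634765625), (139.98606872558594, 18.801212310791016), 40.1385612487793) 2513 0.018904105916811718
t 8.15 tcp [0.4248 0.2862 0.1677] psi -140.12 q6 1.32 open 0.0501 F [-0.  -0.2 -0.3]
```

View pics/w4.png

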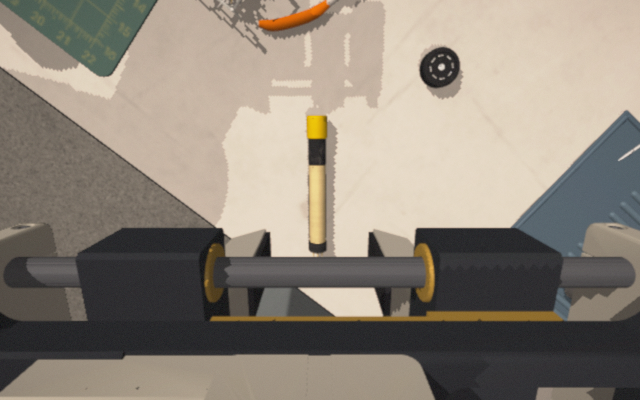

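View pics/top1.png

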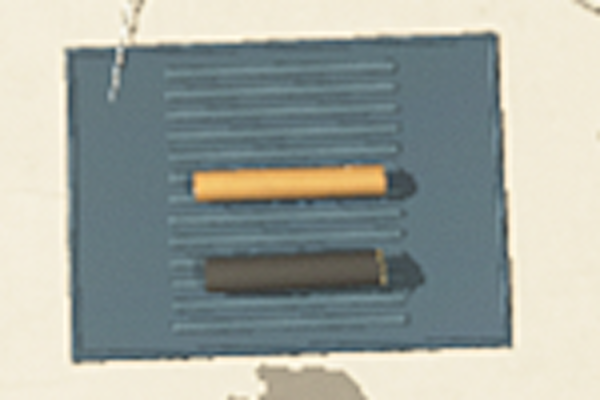

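The wrist view shows the core at (317,185) with its yellow cap at (317,126), and the top view shows the tube lying parallel to the sleeve. I measure both while planning the core grasp.

```bash
cat >> h.py <<'E'
def blob(c,box,lo,hi):
    W=world(c);a,b,e,f=box;w=W[b:f,a:e];m=(w[...,2]>lo)&(w[...,2]<hi)
    k,l,s,_=cv2.connectedComponentsWithStats(m.astype(np.uint8));p=w[l==1+np.argmax(s[1:,4])]
    r=cv2.minAreaRect((p[:,:2]*1000).astype(np.float32));print(np.round(r[0],1),np.round(r[1],1),round(r[2],2),"zmax",np.percentile(p[:,2],97).round(4));return p
E
python3 - <<'E'
from h import *
c=dict(np.load("top1.npz"))
blob(c,(285,194,360,207),.0125,.04);blob(c,(285,212,370,231),.0125,.04)
plan((.4206,.2863,.0034,-139.86))
E
```

```text
[576.2 -42.3] [ 19.8 122.6] 1.51 zmax 0.0266
[518.3 -45.5] [ 22.9 113.6] 2.5 zmax 0.0318
t 8.15 tcp [0.4248 0.2862 0.1677] psi -140.12 q6 1.32 open 0.0501 F [-0.  -0.2 -0.3]
(0.4206, 0.2863, 0.0034, -139.86) -> [ 0.32 16.43 -0.28] [-0.0002 -0.0045  0.0001] q6~ 1.47
```

```bash
python3 -m pendant '[[[0.32,5,-0.28,0,-0.004,0,5],[0.32,9.5,-0.28,0,-0.004,0,4.5],[0.32,13,-0.28,0,-0.004,0,4],[0.32,15.3,-0.28,0,-0.004,0,4],[0.32,16.2,-0.28,0,-0.004,0,4],[0.32,16.4,-0.28,0,-0.004,0,4],[0.32,16.4,-0.28,0,-0.004,0,4],[0.32,16.4,-0.28,0,-0.004,0,1],[0.32,16.4,-0.28,0,-0.004,0,1],[0.32,16.4,-0.28,0,-0.004,0,1],[0.32,16.4,-0.28,0,-0.004,0,1],[0.32,16.4,-0.28,0,-0.004,0,1],[0.32,16.4,-0.28,0,-0.004,0,1],[0.32,15.4,-0.28,0,-0.004,0,1],[0.32,12,-0.28,0,-0.004,0,1],[0.32,8,-0.28,0,-0.004,0,1],[0.32,4,-0.28,0,-0.004,0,1],[0.32,3,-0.28,0,-0.004,0,1],[0.32,3,-0.28,0,-0.004,0,1],[0.32,3,-0.28,0,-0.004,0,1]]]' 20
python3 - <<'E'
from h import *
plan((.632,-.041,.15,-87.8))
E
```

```text
time: 10.15
tool_pos: [0.4191, 0.287, 0.1367]
tool_rot: [-1.571, -0.002, -2.44]
contact_force: [-0.7, 0.6, -1.4]
opening: 0.0156
t 10.15 tcp [0.4191 0.287  0.1367] psi -139.79 q6 1.32 open 0.0156 F [-0.7  0.6 -1.4]
(0.632, -0.041, 0.15, -87.8) -> [ 4.92 -1.34 38.79] [ 0.0014 -0.9073  0.0017] q6~ -0.1
```

```bash
python3 -m pendant '[[[0.3,-1.3,2.5,0,-0.06,0,1],[0.8,-1.3,6.5,0,-0.16,0,1],[1.3,-1.3,10.5,0,-0.26,0,1],[1.8,-1.3,14.5,0,-0.36,0,1],[2.3,-1.3,18.5,0,-0.46,0,1],[2.8,-1.3,22.5,0,-0.56,0,1],[3.3,-1.3,26.5,0,-0.66,0,1],[3.8,-1.3,30.5,0,-0.75,0,1],[4.3,-1.3,34.5,0,-0.83,0,1],[4.7,-1.3,37.2,0,-0.88,0,1],[4.9,-1.3,38.5,0,-0.907,0,1],[4.92,-1.3,38.8,0,-0.907,0,1],[4.92,-1.3,38.8,0,-0.907,0,1],[4.92,-1.3,38.8,0,-0.907,0,1]]]'
python3 - <<'E'
from h import *
from cell import viewer
c=viewer.read_camera("wrist");cv2.imwrite("pics/w5.png",c["image"][:,:,::-1]);np.savez("w5.npz",**c)
W=world(c)
plan((.632,-.041,.0072,-87.8))
for v in(110,120,130,170,210):
    k=[u for u in range(280,360) if W[v,u,2]>.12]
    if k:print(v,k[0],k[-1],W[v,(k[0]+k[-1])//2].round(4))
k=[v for v in range(60,140) if W[v,319,2]>.12];print("end",[W[v,319].round(4) for v in k[:3]])
g=cv2.cvtColor(c["image"],cv2.COLOR_RGB2GRAY).astype(float)
from scipy.signal import find_peaks
for v0 in range(100,135,6):
    k=find_peaks(g[v0-2:v0+3].mean(0),prominence=6)[0];print(v0,ray(c,300,v0,.0055)[1].round(4),[ray(c,u,v0,.0055)[0].round(4).item() for u in k if 150<u<400])
E
```

```text
time: 11.55
tool_pos: [0.632, -0.0397, 0.1497]
tool_rot: [-1.573, 0.001, -1.533]
contact_force: [-0.8, -0.7, -0.9]
opening: 0.0155
t 11.6 tcp [ 0.6322 -0.0396  0.1502] psi -87.79 q6 -0.22 open 0.0162 F [-0.2  0.2 -1. ]
(0.632, -0.041, 0.0072, -87.8) -> [ 0.14 14.3  -0.  ] [ 0.0013  0.0002 -0.0005] q6~ -0.1
110 298 339 [0.6288 0.0297 0.1636]
120 297 340 [0.629  0.0256 0.1633]
130 298 340 [0.6296 0.0214 0.1625]
170 301 336 [0.6298 0.0039 0.1611]
210 302 335 [ 0.6304 -0.0142  0.1629]
end [array([0.6292, 0.0306, 0.1625]), array([0.6292, 0.0301, 0.163 ]), array([0.6292, 0.0297, 0.1642])]
100 0.0403 [0.4828, 0.4978, 0.5109, 0.525, 0.5391, 0.5522, 0.5663, 0.5804, 0.5935, 0.6076, 0.6217, 0.6357, 0.6489, 0.6726, 0.6954, 0.698]
106 0.0352 [0.4824, 0.4965, 0.5106, 0.5247, 0.5309, 0.538, 0.5459, 0.5521, 0.5662, 0.5733, 0.5803, 0.5865, 0.5936, 0.6006, 0.6086, 0.6218, 0.6359, 0.65, 0.6774]
112 0.0301 [0.4828, 0.497, 0.5103, 0.5165, 0.5245, 0.5387, 0.5449, 0.552, 0.5617, 0.5661, 0.5732, 0.5803, 0.5865, 0.5936, 0.5998, 0.63]
118 0.0249 [0.4833, 0.4966, 0.5109, 0.5242, 0.5331, 0.5385, 0.5527, 0.5581, 0.5607, 0.5661, 0.5803, 0.5883, 0.5937, 0.5999, 0.6079, 0.6301, 0.6319, 0.672]
124 0.0197 [0.4828, 0.49, 0.4971, 0.5043, 0.5114, 0.5248, 0.5392, 0.5445, 0.5526, 0.5705, 0.5883, 0.5946, 0.6009, 0.608, 0.6304]
130 0.0144 [0.4832, 0.4958, 0.5066, 0.5255, 0.539, 0.5461, 0.5524, 0.5704, 0.5892, 0.5946, 0.6009, 0.6081, 0.6297, 0.7015]
```

View pics/w5.png

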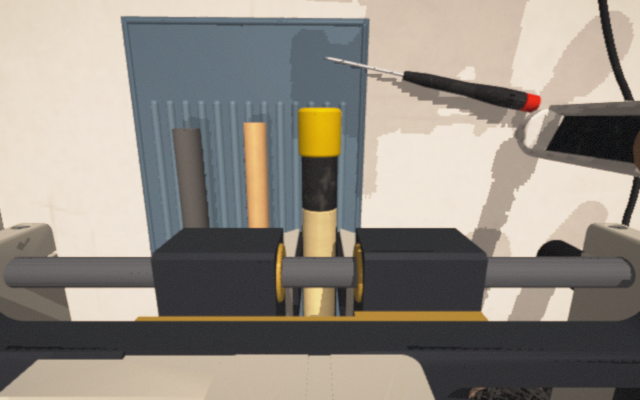

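The core is held with its cap at the left, its end at (319,108), and it sits over its groove. The screwdriver tip at (327,58) lies about where the capsule has to go, so I'll probe it after placing the core.

```bash
python3 -m pendant '[[[0.1,2,0.02,0,0,0,1],[0.15,5,0.02,0,0,0,1],[0.15,8.5,0.02,0,0,0,1],[0.15,11.5,0.02,0,0,0,1],[0.15,13.2,0.02,0,0,0,1],[0.15,13.9,0.02,0,0,0,1],[0.15,14.15,0.02,0,0,0,1],[0.15,14.3,0.02,0,0,0,1],[0.15,14.3,0.02,0,0,0,1],[0.15,14.3,0.02,0,0,0,1],[0.15,14.3,0.02,0,0,0,1],[0.15,14.3,0.02,0,0,0,1.8],[0.15,14.3,0.02,0,0,0,2.1],[0.15,14.3,0.02,0,0,0,2.4],[0.15,14.3,0.02,0,0,0,2.8],[0.15,14.3,0.02,0,0,0,2.8],[0.15,14.3,0.02,0,0,0,2.8]]]'
python3 - <<'E'
from h import *
plan((.632,-.041,.12,-87.8),(.65,.073,.1,-87.8),(.65,.073,.008,-87.8))
E
```

```text
time: 13.3
tool_pos: [0.6332, -0.0423, 0.0077]
tool_rot: [-1.571, -0.0, -1.533]
contact_force: [0.5, -0.1, 0.2]
opening: 0.0281
t 13.3 tcp [ 0.6332 -0.0423  0.0077] psi -87.83 q6 -0.23 open 0.0281 F [ 0.5 -0.1  0.2]
(0.632, -0.041, 0.12, -87.8) -> [ -0.13 -11.23  -0.11] [-0.0001 -0.0004  0.0001] q6~ -0.1
(0.65, 0.073, 0.1, -87.8) -> [-11.45  -9.23   2.12] [-0.0001 -0.0004  0.0001] q6~ 0.07
(0.65, 0.073, 0.008, -87.8) -> [-11.45  -0.03   2.12] [-0.0001 -0.0004  0.0001] q6~ 0.07
```

```bash
python3 -m pendant '[[[0,-2,0,0,0,0,2.8],[0,-6,0,0,0,0,2.8],[-3,-9,0.5,0,0,0,1],[-7,-9,1.3,0,0,0,0],[-11.45,-8,2.1,0,0,0,0],[-11.45,-5,2.1,0,0,0,0],[-11.45,-2,2.1,0,0,0,0],[-11.45,-0.6,2.1,0,0,0,0],[-11.45,-0.2,2.1,0,0,0,0],[-11.45,0.1,2.1,0,0,0,0],[-11.45,0.3,2.1,0,0,0,0],[-11.45,0.3,2.1,0,0,0,0],[-11.45,0.3,2.1,0,0,0,0]]]'
python3 - <<'E'
from h import *
plan((.5616,-.373,.17,-129))
from cell import viewer
c=viewer.read_camera("top");np.savez("top2.npz",**c)
c=viewer.read_camera("scene");cv2.imwrite("pics/s2.png",cv2.resize(c["image"][120:320,180:420,::-1],None,fx=3,fy=3))
E
```

```text
time: 14.6
tool_pos: [0.6503, 0.0728, 0.0058]
tool_rot: [-1.569, -0.0, -1.533]
contact_force: [-0.3, 0.6, 0.6]
opening: 0.0003
t 14.6 tcp [0.6503 0.0728 0.0058] psi -87.84 q6 -0.04 open 0.0003 F [-0.3  0.6  0.6]
(0.5616, -0.373, 0.17, -129) -> [ 44.22 -16.44 -10.52] [-1.600e-03  7.184e-01 -6.000e-04] q6~ 0.09
```

View pics/s2.png

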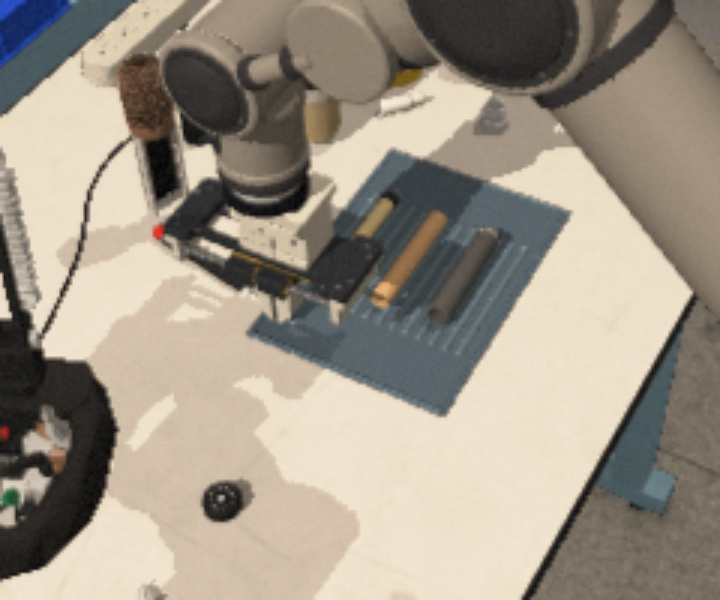

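The fingers have reached the shank at z = 5.8 mm with no contact force. I'll go 2 mm lower.

```bash
python3 -m pendant '[[[0,0.1,0,0,0,0,0],[0,0.1,0,0,0,0,0],[0,0.1,0,0,0,0,0]]]'; python3 -m pendant '[[[0,0.1,0,0,0,0,0],[0,0.1,0,0,0,0,0],[0,0.1,0,0,0,0,0]]]'
```

```text
time: 15.0
tool_pos: [0.6497, 0.073, 0.0038]
tool_rot: [-1.571, 0.0, -1.533]
contact_force: [0.0, -0.8, 0.1]
opening: 0.0005
time: 15.3
tool_pos: [0.6499, 0.073, 0.0033]
tool_rot: [-1.57, -0.0, -1.533]
contact_force: [-2.3, 0.1, 4.7]
opening: 0.0005
```

The tool reached the mat surface at 3.3 mm through the shank, so the screwdriver is not solid there and won't stop the capsule. Next is the capsule.

```bash
python3 -m pendant '[[[0,-3,0,0,0,0,0],[0,-8,0,0,0,0,2],[4,-12,-1,0,0.05,0,4],[9,-16,-2.2,0,0.15,0,6],[14,-16.4,-3.4,0,0.25,0,6],[19,-16.4,-4.6,0,0.35,0,6],[24,-16.4,-5.8,0,0.45,0,6],[29,-16.4,-7,0,0.55,0,6],[34,-16.4,-8.2,0,0.65,0,6],[39,-16.4,-9.3,0,0.718,0,6],[43,-16.4,-10.3,0,0.718,0,6],[44.2,-16.4,-10.5,0,0.718,0,6],[44.2,-16.4,-10.5,0,0.718,0,6],[44.2,-16.4,-10.5,0,0.718,0,6],[44.2,-16.4,-10.5,0,0.718,0,6]]]'
python3 - <<'E'
from h import *
from cell import viewer
c=viewer.read_camera("wrist");cv2.imwrite("pics/w6.png",c["image"][:,:,::-1]);np.savez("w6.npz",**c)
W=world(c);m=(W[...,2]>.012)&(W[...,2]<.06)&(np.hypot(W[...,0]-.561,W[...,1]+.373)<.04)
k,l,s,_=cv2.connectedComponentsWithStats(m.astype(np.uint8));p=W[l==1+np.argmax(s[1:,4])]
print(cv2.minAreaRect((p[:,:2]*1000).astype(np.float32)),len(p),np.percentile(p[:,2],98))
plan()
c=viewer.read_camera("top");np.savez("top3.npz",**c)
for b in((270,172,370,189),(285,194,360,207),(285,212,370,231)): blob(c,b,.0125,.04)
E
```

```text
time: 16.8
tool_pos: [0.5619, -0.3714, 0.1665]
tool_rot: [-1.571, 0.001, -2.25]
contact_force: [-0.4, 0.5, 0.3]
opening: 0.0599
((562.4813232421875, -370.72454833984375), (44.21124267578125, 38.60237121582031), 57.24684143066406) 1827 0.03863214639587761
t 16.85 tcp [ 0.5621 -0.3712  0.1667] psi -128.87 q6 -0.02 open 0.0601 F [-0.8 -0.8 -0.4]
[631.6 -42.9] [ 19.2 139.3] 1.01 zmax 0.0255
[576.1 -42.2] [ 19.6 122.4] 1.33 zmax 0.0265
[518.3 -45.7] [ 22.8 113.6] 2.43 zmax 0.0319
```

View pics/w6.png

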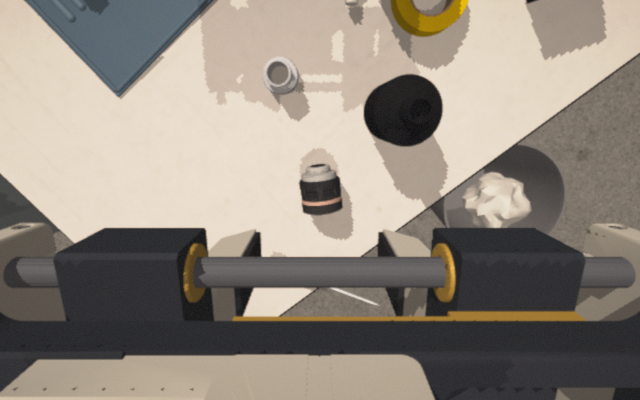

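The capsule is at (320,190) with its dome up in the image, so it points away along +x/+y. Its yaw is -32.75°. The bell at (403,110) leaves a tight but adequate gap, and gripping behind the middle and high adds to it.

Run:
```python
from h import *
plan((.5582,-.3774,.017,-122.75))
```

```text
t 16.9 tcp [ 0.5622 -0.3712  0.1669] psi -128.85 q6 -0.02 open 0.0599 F [ 0.3  0.2 -0.5]
(0.5582, -0.3774, 0.017, -122.75) -> [ 0.74 14.99  0.08] [ 1.000e-04 -1.065e-01 -3.000e-04] q6~ -0.02
```

```bash
python3 -m pendant '[[[0.74,2,0.08,0,-0.1065,0,6],[0.74,5,0.08,0,-0.1065,0,6],[0.74,9,0.08,0,-0.1065,0,6],[0.74,12,0.08,0,-0.1065,0,6],[0.74,14,0.08,0,-0.1065,0,6],[0.74,14.8,0.08,0,-0.1065,0,6],[0.74,15,0.08,0,-0.1065,0,6],[0.74,15,0.08,0,-0.1065,0,6],[0.74,15,0.08,0,-0.1065,0,3],[0.74,15,0.08,0,-0.1065,0,3],[0.74,15,0.08,0,-0.1065,0,3],[0.74,15,0.08,0,-0.1065,0,3],[0.74,15,0.08,0,-0.1065,0,3],[0.74,15,0.08,0,-0.1065,0,3],[0.74,14,0.08,0,-0.1065,0,3],[0.74,11,0.08,0,-0.1065,0,3],[0.74,7,0.08,0,-0.1065,0,3],[0.74,3,0.08,0,-0.1065,0,3],[0.74,3,0.08,0,-0.1065,0,3],[0.74,3,0.08,0,-0.1065,0,3]]]' 15
python3 - <<'E'
from h import *
plan((.628,.06,.14,-87.9))
E
```

```text
time: 18.9
tool_pos: [0.5578, -0.3791, 0.138]
tool_rot: [-1.569, -0.0, -2.144]
contact_force: [-0.6, 0.6, -1.6]
opening: 0.0387
t 18.9 tcp [ 0.5578 -0.3791  0.138 ] psi -122.86 q6 -0.14 open 0.0387 F [-0.6  0.6 -1.6]
(0.628, 0.06, 0.14, -87.9) -> [-40.69  -0.25 -17.93] [-0.0019 -0.6101  0.0009] q6~ 0.06
```

```bash
python3 -m pendant '[[[-2,-0.3,-0.9,0,-0.05,0,3],[-6,-0.3,-2.6,0,-0.12,0,3],[-10.5,-0.3,-4.6,0,-0.2,0,3],[-15,-0.3,-6.6,0,-0.27,0,3],[-19.5,-0.3,-8.6,0,-0.34,0,3],[-24,-0.3,-10.6,0,-0.41,0,3],[-28.5,-0.3,-12.6,0,-0.48,0,3],[-33,-0.3,-14.5,0,-0.54,0,3],[-37,-0.3,-16.3,0,-0.58,0,3],[-39.8,-0.3,-17.5,0,-0.61,0,3],[-40.7,-0.3,-17.9,0,-0.61,0,3],[-40.7,-0.3,-17.9,0,-0.61,0,3],[-40.7,-0.3,-17.9,0,-0.61,0,3],[-40.7,-0.3,-17.9,0,-0.61,0,3]]]'
python3 - <<'E'
from h import *
from cell import viewer
c=viewer.read_camera("wrist");cv2.imwrite("pics/w7.png",c["image"][:,:,::-1]);np.savez("w7.npz",**c)
W=world(c);w=W[80:225,260:380];p=w[(w[...,2]>.14)];q=p[p[:,1]>.05]
print("held ymax",np.percentile(q[:,1],99),"ztop",np.percentile(q[:,2],95))
for a in(.06,.065,.07,.075,.08,.085):
    r=q[(q[:,1]>a)&(q[:,1]<a+.004)]
    if len(r):print(a,r[:,0].min().round(4),r[:,0].max().round(4),r[:,2].max().round(4))
plan((.6278,.061,.0205,-87.9))
E
```

```text
time: 20.3
tool_pos: [0.6277, 0.0585, 0.1394]
tool_rot: [-1.572, -0.0, -1.536]
contact_force: [-0.5, -0.8, -0.6]
opening: 0.0384
held ymax 0.12569693907906013 ztop 0.1571550106460448
0.075 0.6077 0.6458 0.1574
0.08 0.6101 0.6424 0.1584
0.085 0.6149 0.6372 0.1535
t 20.35 tcp [0.6279 0.0585 0.1396] psi -88.03 q6 -0.06 open 0.0391 F [-0.4  0.5 -1.3]
(0.6278, 0.061, 0.0205, -87.9) -> [-2.600e-01  1.191e+01  1.000e-02] [ 0.0005 -0.0022  0.0002] q6~ 0.06
```

View pics/w7.png

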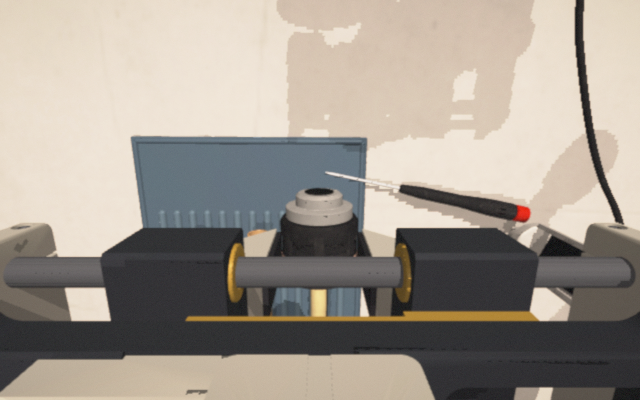

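The capsule is held with its dome outward at (319,195). Now I lower it.

```bash
python3 -m pendant '[[[-0.26,2,0,0,0,0,3],[-0.26,5,0,0,0,0,3],[-0.26,8,0,0,0,0,3],[-0.26,10.5,0,0,0,0,3],[-0.26,11.4,0,0,0,0,3],[-0.26,11.7,0,0,0,0,3],[-0.26,11.9,0,0,0,0,3],[-0.26,11.9,0,0,0,0,3],[-0.26,11.9,0,0,0,0,3],[-0.26,11.9,0,0,0,0,3],[-0.26,11.9,0,0,0,0,4.1],[-0.26,11.9,0,0,0,0,4.4],[-0.26,11.9,0,0,0,0,4.8],[-0.26,11.9,0,0,0,0,5.2],[-0.26,11.9,0,0,0,0,5.2],[-0.26,10,0,0,0,0,5.2],[-0.26,6,0,0,0,0,5.2],[-0.26,1,0,0,0,0,5.2],[-0.26,-3,0,0,0,0,5.2],[-0.26,-3,0,0,0,0,5.2]]]'
python3 - <<'E'
from h import *
plan((.5997,-.2695,.17,-45))
E
```

```text
time: 22.35
tool_pos: [0.6312, 0.0627, 0.1768]
tool_rot: [-1.558, -0.001, -1.534]
contact_force: [1.6, -0.9, -0.1]
opening: 0.0516
t 22.35 tcp [0.6312 0.0627 0.1768] psi -87.9 q6 -0.06 open 0.0516 F [ 1.6 -0.9 -0.1]
(0.5997, -0.2695, 0.17, -45) -> [33.08  0.65 -4.37] [-0.0117 -0.7488  0.0053] q6~ -1.21
```

```bash
python3 -m pendant '[[[4,0,-0.5,0,-0.1,0,5.2],[9,0,-1.2,0,-0.2,0,5.2],[14,0.3,-1.9,0,-0.32,0,5.2],[19,0.5,-2.5,0,-0.44,0,5.2],[24,0.6,-3.2,0,-0.56,0,5.2],[29,0.6,-3.8,0,-0.68,0,5.2],[32,0.6,-4.3,0,-0.749,0,5.2],[33.1,0.6,-4.4,0,-0.749,0,5.2],[33.1,0.6,-4.4,0,-0.749,0,5.2],[33.1,0.6,-4.4,0,-0.749,0,5.2],[33.1,0.6,-4.4,0,-0.749,0,5.2]]]'
python3 - <<'E'
from h import *
from cell import viewer
plan()
c=viewer.read_camera("wrist");cv2.imwrite("pics/w8.png",c["image"][:,:,::-1]);np.savez("w8.npz",**c)
W=world(c);m=(W[...,2]>.006)&(W[...,2]<.06)&(np.hypot(W[...,0]-.5997,W[...,1]+.2695)<.04)
k,l,s,_=cv2.connectedComponentsWithStats(m.astype(np.uint8));p=W[l==1+np.argmax(s[1:,4])]
print(cv2.minAreaRect((p[:,:2]*1000).astype(np.float32)),cv2.minEnclosingCircle((p[:,:2]*1000).astype(np.float32)),len(p))
t=p[p[:,2]>.024];print("top",cv2.minEnclosingCircle((t[:,:2]*1000).astype(np.float32)))
c=viewer.read_camera("top");np.savez("top4.npz",**c)
cv2.imwrite("pics/top4.png",cv2.resize(c["image"][155:255,250:400,::-1],None,fx=4,fy=4,interpolation=cv2.INTER_CUBIC))
blob(c,(265,165,302,195),.013,.06);blob(c,(290,172,370,189),.0125,.04)
E
```

```text
time: 23.45
tool_pos: [0.5965, -0.2677, 0.1637]
tool_rot: [-1.57, 0.001, -0.784]
contact_force: [0.9, -0.0, -0.2]
opening: 0.0521
t 23.45 tcp [ 0.5965 -0.2677  0.1637] psi -44.91 q6 -1.33 open 0.0521 F [ 0.9 -0.  -0.2]
((597.933837890625, -268.6792907714844), (31.05333709716797, 29.405925750732422), 44.711971282958984) ((598.2957153320312, -269.6343688964844), 15.942368507385254) 650
top ((598.4551391601562, -269.6436767578125), 11.426896095275879)
[628.9  71.3] [37.9 44.7] 4.9 zmax 0.0436
[631.6 -41.5] [ 19.3 137. ] 1.0 zmax 0.0254
```

View pics/top4.png

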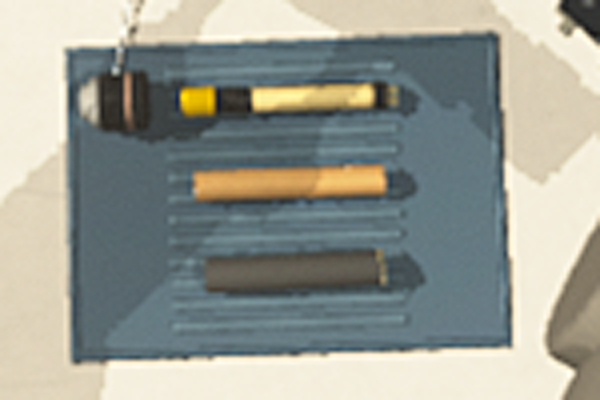

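The top view shows the capsule lying in line with the core, dome outward, with roughly a 19 mm gap. Ring: (0.5983, -0.2696).

Run:
```python
from h import *
plan((.5983,-.2696,.0035,-45))
```

```text
t 23.55 tcp [ 0.5965 -0.268   0.1639] psi -44.89 q6 -1.33 open 0.0522 F [ 0.2  0.5 -0.9]
(0.5983, -0.2696, 0.0035, -45) -> [2.400e-01 1.604e+01 1.000e-02] [-0.0002  0.0019 -0.0001] q6~ -1.21
```

```bash
python3 -m pendant '[[[0.24,3,0,0,0,0,5.2],[0.24,8,0,0,0,0,5.2],[0.24,12,0,0,0,0,5.2],[0.24,14.5,0,0,0,0,5.2],[0.24,15.6,0,0,0,0,5.2],[0.24,16,0,0,0,0,5.2],[0.24,16,0,0,0,0,5.2],[0.24,16,0,0,0,0,2],[0.24,16,0,0,0,0,2],[0.24,16,0,0,0,0,2],[0.24,16,0,0,0,0,2],[0.24,16,0,0,0,0,2],[0.24,16,0,0,0,0,2],[0.24,15,0,0,0,0,2],[0.24,12,0,0,0,0,2],[0.24,8,0,0,0,0,2],[0.24,6,0,0,0,0,2],[0.24,6,0,0,0,0,2],[0.24,6,0,0,0,0,2]]]' 20
python3 - <<'E'
from h import *
plan((.6354,-.146,.1,-45),(.6354,-.146,.0068,-45))
E
```

```text
time: 25.45
tool_pos: [0.5975, -0.2712, 0.1036]
tool_rot: [-1.571, 0.0, -0.785]
contact_force: [-0.0, 0.1, -1.4]
opening: 0.03
t 25.45 tcp [ 0.5975 -0.2712  0.1036] psi -44.99 q6 -1.33 open 0.03 F [-0.   0.1 -1.4]
(0.6354, -0.146, 0.1, -45) -> [-6.17  0.37 11.54] [-0.      0.0001 -0.0002] q6~ -1.01
(0.6354, -0.146, 0.0068, -45) -> [-6.17  9.69 11.54] [-0.      0.0001 -0.0002] q6~ -1.01
```

```bash
python3 -m pendant '[[[-1,0,2,0,0,0,2],[-3,0,5.5,0,0,0,2],[-5,0,9.3,0,0,0,2],[-6.1,0.4,11.2,0,0,0,2],[-6.17,2,11.54,0,0,0,2],[-6.17,5,11.54,0,0,0,2],[-6.17,7.8,11.54,0,0,0,2],[-6.17,9,11.54,0,0,0,2],[-6.17,9.4,11.54,0,0,0,2],[-6.17,9.65,11.54,0,0,0,2],[-6.17,9.65,11.54,0,0,0,2],[-6.17,9.65,11.54,0,0,0,2],[-6.17,9.65,11.54,0,0,0,3.3],[-6.17,9.65,11.54,0,0,0,3.6],[-6.17,9.65,11.54,0,0,0,4],[-6.17,9.65,11.54,0,0,0,4],[-6.17,8.5,11.54,0,0,0,4],[-6.17,5,11.54,0,0,0,4],[-6.17,0,11.54,0,0,0,4],[-6.17,-5,11.54,0,0,0,4]]]'
python3 - <<'E'
from h import *
plan((.58,.27,.17,-88))
E
```

```text
time: 27.45
tool_pos: [0.6353, -0.146, 0.1558]
tool_rot: [-1.571, 0.001, -0.785]
contact_force: [0.5, -0.0, -0.1]
opening: 0.0399
t 27.45 tcp [ 0.6353 -0.146   0.1558] psi -45.0 q6 -1.13 open 0.0399 F [ 0.5 -0.  -0.1]
(0.58, 0.27, 0.17, -88) -> [-33.33  -1.4   25.51] [ 5.000e-04  7.506e-01 -5.000e-04] q6~ 0.4
```

```bash
python3 -m pendant '[[[-3,-1,2.5,0,-0.06,0,5],[-6.5,-1.4,5,0,-0.14,0,5],[-10,-1.4,7.7,0,-0.23,0,5],[-13.5,-1.4,10.4,0,-0.32,0,5],[-17,-1.4,13,0,-0.4,0,5],[-20.5,-1.4,15.7,0,-0.48,0,5],[-24,-1.4,18.4,0,-0.57,0,5],[-27.5,-1.4,21,0,-0.66,0,5],[-31,-1.4,23.8,0,-0.75,0,5],[-33,-1.4,25.3,0,-0.785,0,5],[-33.3,-1.4,25.5,0,-0.785,0,5],[-33.3,-1.4,25.5,0,-0.785,0,5],[-33.3,-1.4,25.5,0,-0.785,0,5],[-33.3,-1.4,25.5,0,-0.785,0,5]]]'
python3 - <<'E'
from h import *
from cell import viewer
plan()
c=viewer.read_camera("wrist");np.savez("w9.npz",**c)
W=world(c);m=(W[...,2]>.005)&(W[...,2]<.03)&(np.hypot(W[...,0]-.581,W[...,1]-.27)<.03)
k,l,s,_=cv2.connectedComponentsWithStats(m.astype(np.uint8));p=W[l==1+np.argmax(s[1:,4])]
e=cv2.minEnclosingCircle((p[:,:2]*1000).astype(np.float32));print(e,cv2.minAreaRect((p[:,:2]*1000).astype(np.float32)))
plan((e[0][0]/1e3,e[0][1]/1e3,.0035,0))
c=viewer.read_camera("top");np.savez("top5.npz",**c)
cv2.imwrite("pics/top5.png",cv2.resize(c["image"][155:255,250:400,::-1],None,fx=4,fy=4,interpolation=cv2.INTER_CUBIC))
W=world(c)[165:200,370-10:395];p=blob(c,(350,165,395,200),.008,.06);t=p[p[:,2]>.025];print("ring top",cv2.minEnclosingCircle((t[:,:2]*1000).astype(np.float32)),cv2.minEnclosingCircle((p[:,:2]*1000).astype(np.float32)))
E
```

```text
time: 28.85
tool_pos: [0.581, 0.2681, 0.168]
tool_rot: [-1.571, -0.0, -0.002]
contact_force: [0.1, 0.3, -0.5]
opening: 0.0501
t 28.85 tcp [0.581  0.2681 0.168 ] psi -0.14 q6 -1.26 open 0.0501 F [ 0.1  0.3 -0.5]
((579.1878662109375, 271.9512634277344), 17.073017120361328) ((578.8247680664062, 271.945556640625), (32.5079345703125, 32.97536849975586), 89.82781219482422)
t 28.9 tcp [0.581  0.2682 0.168 ] psi -0.14 q6 -1.26 open 0.0499 F [0.5 0.6 0. ]
(0.5791878662109375, 0.2719512634277344, 0.0035, 0) -> [-0.18 16.45  0.38] [ 0.0002 -0.0025  0.0002] q6~ -1.13
[ 635.  -145.3] [29.  29.3] 88.6 zmax 0.0331
ring top ((636.0922241210938, -145.7315216064453), 11.488261222839355) ((635.5796508789062, -145.36947631835938), 15.609837532043457)
```

View pics/top5.png

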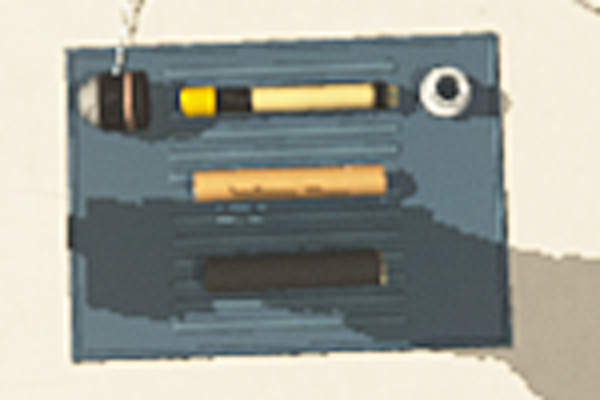

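The ring stands in line with the core at (445,92). Now I pick up the end cap.

```bash
python3 -m pendant '[[[-0.18,3,0.38,0,0,0,5],[-0.18,8,0.38,0,0,0,5],[-0.18,12,0.38,0,0,0,5],[-0.18,14.8,0.38,0,0,0,5],[-0.18,16,0.38,0,0,0,5],[-0.18,16.45,0.38,0,0,0,5],[-0.18,16.45,0.38,0,0,0,5],[-0.18,16.45,0.38,0,0,0,2],[-0.18,16.45,0.38,0,0,0,2],[-0.18,16.45,0.38,0,0,0,2],[-0.18,16.45,0.38,0,0,0,2],[-0.18,16.45,0.38,0,0,0,2],[-0.18,16.45,0.38,0,0,0,2],[-0.18,15.5,0.38,0,0,0,2],[-0.18,12,0.38,0,0,0,2],[-0.18,8,0.38,0,0,0,2],[-0.18,4,0.38,0,0,0,2],[-0.18,2,0.38,0,0,0,2],[-0.18,2,0.38,0,0,0,2],[-0.18,2,0.38,0,0,0,2]]]' 15
python3 - <<'E'
from h import *
plan((.6354,-.146,.14,-45))
E
```

```text
time: 30.95
tool_pos: [0.5784, 0.2733, 0.1477]
tool_rot: [-1.571, 0.0, -0.0]
contact_force: [0.6, -0.1, -1.2]
opening: 0.033
t 30.95 tcp [0.5784 0.2733 0.1477] psi -0.01 q6 -1.25 open 0.033 F [ 0.6 -0.1 -1.2]
(0.6354, -0.146, 0.14, -45) -> [  5.71   0.77 -41.93] [ 1.000e-04  7.852e-01 -1.000e-04] q6~ -1.01
```

```bash
python3 -m pendant '[[[0.3,0.7,-2,0,0,0,2],[0.8,0.7,-6,0,0,0,2],[1.4,0.7,-10.5,0,0,0,2],[2,0.7,-15,0,0,0,2],[2.6,0.7,-19.5,0,0,0,2],[3.3,0.7,-24,0,0,0,2],[3.9,0.7,-28.5,0,0,0,2],[4.5,0.7,-33,0,0,0,2],[5.1,0.7,-37.5,0,0,0,2],[5.5,0.7,-40.5,0,0,0,2],[5.7,0.7,-41.7,0,0,0,2],[5.7,3,-41.95,0,0,0,2],[5.7,6,-41.95,0,0,0,2],[5.7,6.5,-41.95,0,0,0,2],[5.7,6.5,-41.95,0,0,0,2],[5.7,6.5,-41.95,0,0,0,2]]]'
python3 - <<'E'
from h import *
from cell import viewer
plan((.6354,-.146,.0352,0))
c=viewer.read_camera("wrist");np.savez("w10.npz",**c);cv2.imwrite("pics/w10.png",c["image"][:,:,::-1])
E
```

```text
time: 32.55
tool_pos: [0.6362, -0.1455, 0.0837]
tool_rot: [-1.571, -0.001, 0.001]
contact_force: [0.6, -0.4, 0.2]
opening: 0.0331
t 32.55 tcp [ 0.6362 -0.1455  0.0837] psi 0.03 q6 -1.91 open 0.0331 F [ 0.6 -0.4  0.2]
(0.6354, -0.146, 0.0352, 0) -> [-0.08  4.85 -0.05] [0.0002 0.0006 0.001 ] q6~ -1.8
```

View pics/w10.png

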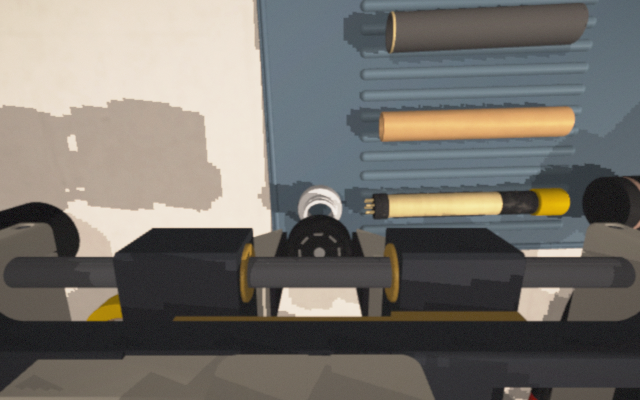

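The cap hangs over the ring at (320,205), and the core, tube and sleeve lie in parallel. I check the offset between cap and ring before lowering.

Run:
```python
from h import *
c=dict(np.load("w10.npz"));W=world(c);w=W[170:262,280:360]
near=np.hypot(w[...,0]-.636,w[...,1]+.146)<.03
for n,lo,hi,s in(("cap",.088,.11,17),("ringfoot",.01,.025,16),("ringtop",.026,.04,11.4)):
    p=w[near&(w[...,2]>lo)&(w[...,2]<hi)]*1000
    print(n,len(p),"xmin",np.percentile(p[:,0],1).round(1),"y",np.percentile(p[:,1],1).round(1),np.percentile(p[:,1],99).round(1),"zmax",p[:,2].max().round(1),"=> cx",(np.percentile(p[:,0],.5)+s).round(1))
```

```text
cap 2085 xmin 619.3 y -162.8 -126.4 zmax 109.7 => cx 636.1
ringfoot 654 xmin 619.1 y -160.2 -130.0 zmax 24.8 => cx 635.0
ringtop 203 xmin 623.4 y -155.8 -134.3 zmax 31.7 => cx 634.7
```

```bash
python3 -m pendant '[[[-0.12,1,0.02,0,0,0,2],[-0.12,2.5,0.02,0,0,0,2],[-0.12,3.8,0.02,0,0,0,2],[-0.12,4.4,0.02,0,0,0,2],[-0.12,4.7,0.02,0,0,0,2],[-0.12,4.88,0.02,0,0,0,2],[-0.12,4.88,0.02,0,0,0,2],[-0.12,4.88,0.02,0,0,0,2],[-0.12,4.88,0.02,0,0,0,2],[-0.12,4.88,0.02,0,0,0,3.5],[-0.12,4.88,0.02,0,0,0,3.7],[-0.12,4.88,0.02,0,0,0,4],[-0.12,4.88,0.02,0,0,0,4.4],[-0.12,4.88,0.02,0,0,0,4.4],[-0.12,4,0.02,0,0,0,4.4],[-0.12,1,0.02,0,0,0,4.4],[-0.12,-4,0.02,0,0,0,4.4],[2.5,-9,0.02,0,0,0,4.4],[5,-9,0.02,0,0,0,4.4],[5,-9,0.02,0,0,0,4.4]]]'
python3 - <<'E'
from h import *
from cell import viewer
plan()
c=viewer.read_camera("wrist");np.savez("w11.npz",**c);cv2.imwrite("pics/w11.png",c["image"][:,:,::-1])
W=world(c);near=np.hypot(W[...,0]-.636,W[...,1]+.146)<.03
for n,lo,hi in(("cap",.033,.05),("foot",.006,.02)):
    p=W[near&(W[...,2]>lo)&(W[...,2]<hi)]*1000
    if len(p):print(n,len(p),cv2.minEnclosingCircle(p[:,:2].astype(np.float32)),np.percentile(p[:,0],1),np.percentile(p[:,1],[1,99]),p[:,2].max())
c=viewer.read_camera("top");np.savez("top6.npz",**c)
cv2.imwrite("pics/top6.png",cv2.resize(c["image"][155:255,250:400,::-1],None,fx=4,fy=4,interpolation=cv2.INTER_CUBIC))
E
```

```text
time: 34.6
tool_pos: [0.6887, -0.146, 0.1758]
tool_rot: [-1.573, -0.007, 0.0]
contact_force: [-0.9, -0.2, -1.6]
opening: 0.0441
t 34.6 tcp [ 0.6887 -0.146   0.1758] psi 0.02 q6 -1.89 open 0.0441 F [-0.9 -0.2 -1.6]
cap 1218 ((633.9548950195312, -145.8773651123047), 16.972448348999023) 618.098780191191 [-161.51433737 -130.21136522] 43.89213828131333
```

View pics/w11.png

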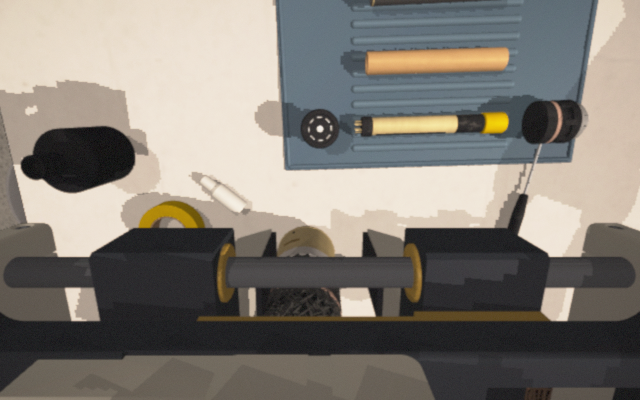

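The cap lies flat on the ring at (320,128), and the core, capsule and tube are in place. I back the arm away from the gold mic, then measure everything.

```bash
python3 -m pendant '[[[-3,-3,0,0,0,0,4.4],[-7,-5,0,0,0,0,4.4],[-11,-5,0,0,0,0,4.4],[-15,-5,0,0,0,0,4.4],[-18,-5,0,0,0,0,4.4],[-18,-5,0,0,0,0,4.4],[-18,-5,0,0,0,0,4.4],[-18,-5,0,0,0,0,4.4]]]'
python3 - <<'E'
from h import *
from cell import viewer
c=dict(np.load("w11.npz"));W=world(c)
def b(m,n):
    k,l,s,_=cv2.connectedComponentsWithStats(m.astype(np.uint8));p=W[l==1+np.argmax(s[1:,4])]*1000
    r=cv2.minAreaRect(p[:,:2].astype(np.float32));print(n,np.round(r[0],1),np.round(r[1],1),round(r[2],2),"y",np.percentile(p[:,1],[.5,99.5]).round(1),"z",np.percentile(p[:,2],97).round(1));return p
z=W[...,2];X=W[...,0];Y=W[...,1]
b((z>.009)&(z<.06)&(Y>.035)&(Y<.12)&(X>.6)&(X<.66),"capsule")
b((z>.009)&(z<.03)&(Y<.035)&(Y>-.125)&(X>.615)&(X<.65),"core")
b((z>.0095)&(z<.03)&(Y<.035)&(Y>-.125)&(X>.56)&(X<.595),"tube")
c=viewer.read_camera("top");np.savez("top7.npz",**c)
cv2.imwrite("pics/top7.png",cv2.resize(c["image"][90:260,250:480,::-1],None,fx=3,fy=3,interpolation=cv2.INTER_CUBIC))
for n,bx,lo in(("sleeve",(285,212,370,231),.0125),("bell",(428,148,465,184),.005),("gold",(352,98,390,145),.005)):
    print(n);blob(c,bx,lo,.2)
plan()
E
```

```text
time: 35.5
tool_pos: [0.506, -0.1459, 0.2225]
tool_rot: [-1.571, 0.0, -0.0]
contact_force: [-0.0, 0.6, 0.2]
opening: 0.0436
capsule [628.4  71.1] [38.7 44.1] 2.4 y [49.2 91.6] z 41.1
core [630.7 -42.2] [ 19.5 140.3] 1.32 y [-110.5   26.3] z 22.2
tube [575.2 -42. ] [ 19.9 123.4] 1.78 y [-103.3   18.7] z 23.2
sleeve
[517.2 -20.2] [22.5 63.2] 3.7 zmax 0.032
bell
[ 660.4 -359.9] [54.1 56.1] 11.97 zmax 0.0904
gold
[ 785.5 -156.5] [110.8  57.9] 6.95 zmax 0.1607
t 35.55 tcp [ 0.5061 -0.1459  0.2223] psi -0.01 q6 -2.0 open 0.0437 F [ 0.9 -0.5  0.5]
```

View pics/top7.png

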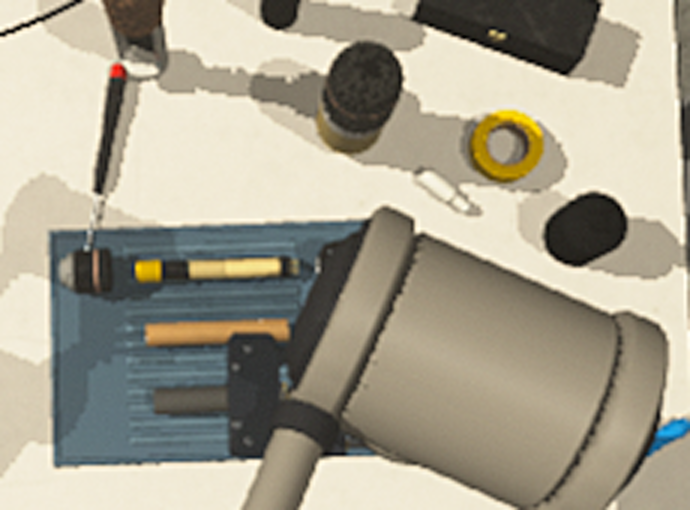

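```bash
python3 -c "
from cell import robot; print(robot.hand_in())"
```

```text
the job is handed in; nothing more can be done
None
```

The layout is finished and handed in after about 36 s of robot time. I placed the tube, core, capsule, ring and end cap in that order, and the gripper was open and clear of everything at hand-in.

**Last checks:**

| Item | Measured |
|---|---|
| Sleeve to tube, axis to axis | about 58 mm |
| Tube to core, axis to axis | about 55.5 mm |
| Tube and core middles vs. the sleeve's | within about 1.5 mm (their lengths differ, so I centred them) |
| Core's yellow cap | to the left |
| Capsule gap | about 21 mm beyond the yellow cap |
| Capsule alignment | dome outward, about 2 mm off the core's line |
| Ring gap | about 17 mm from the contact pins, about 23 mm from the core's body end |
| Ring alignment | on the core's line |
| End cap | flat on the ring, about 1 mm off centre |

**Where the checks fell short or disagreed:**
- **Spacing:** the two axis distances fall short of 6 cm because the parts settle between ribs that are 14 mm apart. The neighbouring groove would have been further off.
- **Screwdriver:** in the pictures its tip runs under the capsule. A fingertip probe reached the mat through it with no resistance. The capsule's measured height and position also show it resting on the mat.
- **Bystanders:** the bell's final position matches its first to within 1 mm. My last measurement of the gold microphone was spoiled by something else in the picture (110 mm long instead of about 58). In the image it still stands where it was, and the arm did not touch it as far as I could tell.
- **Sleeve:** the arm hid part of it in the last picture. The last full view, after the tube and core were placed, showed it unmoved.

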